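# Lock the levelling screw of the analyser plate

## Robot

A 6-joint arm with a two-finger parallel gripper is mounted at the origin on the work surface. World frame = base frame: x ahead of the robot, y to its left, z up, the work surface at z = 0. Lengths are in mm, angles in rad, forces in N, time in s.
With the tool pointing down it reaches from about 275 to 825 mm from the base axis. Payload 5.2 kg.
Tool frame: the origin (TCP) lies at the very end of the fingers, on their centre line; the grasp point (between the pads) lies 19 mm behind it; z points along the fingers, y is the direction in which the jaws open and shut (so a half turn about z gives the same grasp; the last joint's range is limited). The gripper opens to 93 mm and grips with 3 to 60 N. Pads are 15 mm wide; open, the fingers measure 128 mm over their backs; the gripper's body (75 mm by 188 mm) begins 65 mm behind the grasp point.
Start: joints at [0.96, 0.259, 1.535, -0, 1.348, -0.203], TCP at [218.104, 504.911, 218.653] pointing down, gripper open.
Joint ranges: [-3.14, 3.14], [-0.91, 2.08], [0.19, 2.58], [-1.22, 4.36], [0.22, 2.71], [-3.12, 3.12]. Speed limits (rad/s): [2.57, 2.57, 3.14, 3.14, 3.14, 3.14].

## Interface

Orientations are given as [roll, pitch, yaw] about the fixed x, y, z axes, in that order (R = Rz(yaw) Ry(pitch) Rx(roll)).
In Python, from bench import robot gives the robot as it stands. The module is installed in compiled form; this text tells all that it offers. Calls block until the motion is done:
- robot.move_ptp(position, orientation): joint-space move of the TCP to a pose.
- robot.move_linear(position, ori=None, speed=150, f_stop=None): straight line of the TCP; ori=None keeps the orientation; speed is the mean speed in mm/s. With f_stop (N) it stops when the force on the tool has changed by that much, and returns True; else False.
- robot.move_j(angles): joint-space move.
- robot.move_gripper(opening): opening from 0.0 (shut) to 1.0 (fully open); the grip force is fixed at half the most; returns when the fingers have stopped.
- robot.sleep(seconds).
- robot.inverse_kinematics(position, orientation): joint angles nearest the present ones, or None.
- robot.get_image(name): name is "scene" or "top"; returns a dict with "img" (384x512x3 uint8, blue, green, red), "fovy" (degrees; the focal length in pixels is half the picture's height over the tangent of half this angle, whatever the lens; pixels are square), "cx", "cy" (the principal point, pixels), "k1" (the pictures are not rectified: a ray, as slopes to the right and down, at radius r is drawn at 1 + k1 r^2 times it, then the intrinsics apply), "eye" and "orientation" of the camera in the world. Camera axes: x right, y down, z forward; pixel columns grow to the right and rows downward; lengths in mm; the calibration is good to about 2 mm. A picture is of the moment at which its call begins. There is no depth.
A pose or a line that the arm cannot do raises robot.MotionError and nothing moves.
- robot.hand_in(): hands the job in, once; it reports no verdict.
Readings, each from a call of its own:
- robot.current_t(): time.
- robot.current_qpos(): joint angles.
- robot.current_joint_vel(): joint speeds.
- robot.current_joint_efforts(): joint torques, N m.
- robot.current_tcp_pos(): TCP position.
- robot.current_eef_rot(): TCP orientation.
- robot.current_contact_force(): force on the tool from outside, world axes, zero at the start.
- robot.current_ft_torque(): the same for the moment, N m.
- robot.current_gripper_width(): opening from 0.0 (shut) to 1.0 (fully open).
Only numpy, scipy, OpenCV 4.12 (cv2) and the standard library are available. Lean on these libraries where they do the work, as an engineer would, in place of code of your own. Each camera call takes 0.05 s, during which the arm holds its last target.

## Task

Lock the levelling screw on the grey base plate. Set the long slotted holding key down over both the screw's flat tongue and the fixed anchor pin, all the way home, so that the screw cannot turn; then swing the locknut's lever clockwise (seen from above) by its upright handle until it comes up against its stop. Leave the key sitting in place on the screw and the pin.

Things in the scene. Friction and masses are not known exactly. Their poses are not given: they have to be found in the camera images.
- key_grip (a point): Long holding key, loose, bare aluminium: channel 200 mm long, 28 mm wide, open below and at the ends, grip block (70 x 28 mm, 26 high) on top. Point: block's centre, 49 mm above the underside, 13 below the top; x along the key. Slot 20 mm wide, 30 deep; the lips flare to 40 mm over the lowest 12 mm. Same either way round. The similar key only 100 mm long is too short to use.
- seat (a point): Fixed point 107 mm above the table where key_grip must be when the key is home, lying along this point's y axis either way round (up to 20 mm off along y is fine). Screw axis 45 mm towards -y, anchor pin (14 mm thick) 75 mm towards +y; both end 88 mm above the table. The slot drops over them with 3 mm play a side, guided by its lips.
- unit: Grey steel base plate, 180 x 300 x 12 mm, fixed to the table. Origin on the table under the screw's axis; same axes as seat. The screw ends in an upright flat tongue 80 mm long (along y), 14 mm thick, 10 at its top edge; the tapered anchor pin stands at y = +120 mm. The dark hexagonal locknut with its lever is below the tongue.
- handle (a point): Upright round steel handle at the end of the locknut's lever, 16 mm thick, 25 to 135 mm above the table. Point: on its axis, 117 mm above the table (18 mm below its top). It travels on a level circle of 110 mm radius about the screw's axis; moving it takes about 4 N.
- locknut (a joint): Angle of the locknut relative to the screw, rad, clockwise seen from above: 0 with the lever along the unit's -y, 1.31 at its stop (tight), lever 15 degrees short of -x. Stays where it is left. It is stiffer than the screw: unless the screw is held, the screw turns along and this does not grow.
- screw (a joint): Angle of the screw, rad, clockwise seen from above; 0 with the tongue in line with the anchor pin. It must stay still: held by the key it has about 0.1 rad of play, which the lever takes up first, swinging that much further before the stop.
Things that resemble listed ones, but are neither listed nor needed, are in the scene too. Leave any blue look-alike of the part that bears key_grip alone.

How it is judged:
By the outcome, as a careful person would: the job done as asked, in the order asked, and still so for the second after the job is handed in, with the robot touching nothing.
It also fails if it takes over 58 s, if anything falls off the work surface, if the arm or the gripper's body presses on something with over 40 N, if the wrist force passes 120 N, or if a joint passes its speed limit or range.

## Working session

There is one attempt and no reset: what is moved stays moved. The work goes in short steps, each a Python script; the robot and the scene stay as the last script left them, time stands still between calls to the robot, and variables do not carry over. Pictures are saved under pics/ and viewed, and the job is handed in when it is done.

```bash
mkdir -p pics; ls
python3 - <<'E'
from bench import robot
import cv2
for n in ("scene","top"):
    d=robot.get_image(n); cv2.imwrite(f"pics/{n}0.png",d["img"]); print(n,{k:v for k,v in d.items() if k!="img"})
print(robot.current_t(),robot.current_tcp_pos(),robot.current_eef_rot(),robot.current_gripper_width())
E
```

```text
pics
scene {'fovy': 43.34356992586136, 'cx': 257.76658716711546, 'cy': 195.05024418073123, 'k1': -0.14602592809153486, 'eye': array([1248.31184145,  113.06922115, 1029.31938151]), 'orientation': array([-2.44963045,  0.00933176,  1.81211979])}
top {'fovy': 52.08120144565295, 'cx': 256.9718649262557, 'cy': 189.67511971591097, 'k1': 0.015280624863000173, 'eye': array([ 397.3132549 ,  -82.00327534, 1048.64214179]), 'orientation': array([-3.01875998,  0.00693527, -1.55394476])}
0.1 [217.83309103 504.51654257 217.92014116] [-3.14001768e+00 -3.30173850e-04  2.73376295e+00] 1.0018502523401376
```

View pics/scene0.png

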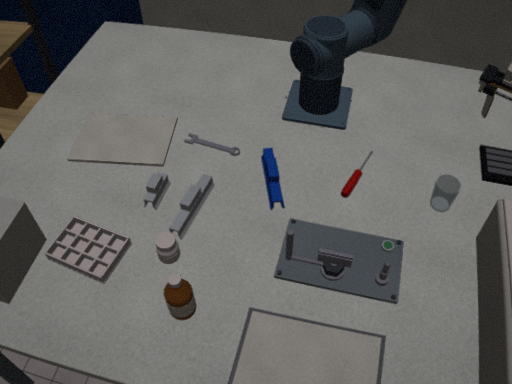

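View pics/top0.png

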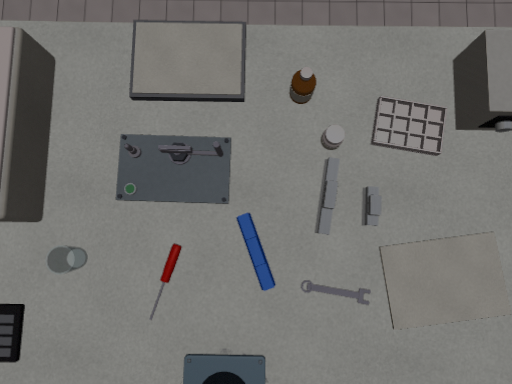

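```bash
cat > h.py <<'E'
import numpy as np, cv2
from scipy.spatial.transform import Rotation as R
def cam(d):
    f=d["img"].shape[0]/2/np.tan(np.radians(d["fovy"]/2))
    return dict(f=f,c=np.array([d["cx"],d["cy"]]),k1=d["k1"],eye=np.array(d["eye"]),R=R.from_euler("xyz",d["orientation"]).as_matrix())
def ray(c,p):
    q=(np.array(p,float)-c["c"])/c["f"]; s=q.copy()
    for _ in range(30): s=q/(1+c["k1"]*(s@s))
    v=c["R"]@np.array([s[0],s[1],1]); return v
def onz(c,p,z):
    v=ray(c,p); return c["eye"]+v*(z-c["eye"][2])/v[2]
def proj(c,P):
    v=c["R"].T@(np.array(P,float)-c["eye"]); s=v[:2]/v[2]
    return c["c"]+c["f"]*s*(1+c["k1"]*(s@s))
def tri(cs,ps):
    A=np.zeros((3,3));b=np.zeros(3);L=[]
    for c,p in zip(cs,ps):
        v=ray(c,p);v/=np.linalg.norm(v);M=np.eye(3)-np.outer(v,v);A+=M;b+=M@c["eye"];L.append((M,c["eye"]))
    X=np.linalg.solve(A,b); return X,[float(np.linalg.norm(M@(X-e))) for M,e in L]
def crop(img,x0,y0,x1,y1,s,name):
    o=cv2.resize(img[y0:y1,x0:x1],None,fx=s,fy=s,interpolation=cv2.INTER_CUBIC)
    o=cv2.convertScaleAbs(o,alpha=1.4,beta=10); 
    for x in range((x0+9)//10*10,x1,10): cv2.line(o,((x-x0)*s,0),((x-x0)*s,6 if x%50 else 16),(0,255,255),1)
    for y in range((y0+9)//10*10,y1,10): cv2.line(o,(0,(y-y0)*s),(6 if y%50 else 16,(y-y0)*s),(0,255,255),1)
    cv2.imwrite(name,o)
E
python3 - <<'E'
from h import *
from bench import robot
import pickle
D={}
for n in ("scene","top"): D[n]=robot.get_image(n)
pickle.dump(D,open("d0.pkl","wb"))
t=D["top"]["img"];s=D["scene"]["img"]
crop(t,110,125,240,210,6,"pics/t_unit.png")
crop(t,310,145,390,245,6,"pics/t_key.png")
crop(s,265,210,415,305,5,"pics/s_unit.png")
crop(s,140,160,220,245,6,"pics/s_key.png")
E
```

```text
(no output)
```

View pics/t_unit.png

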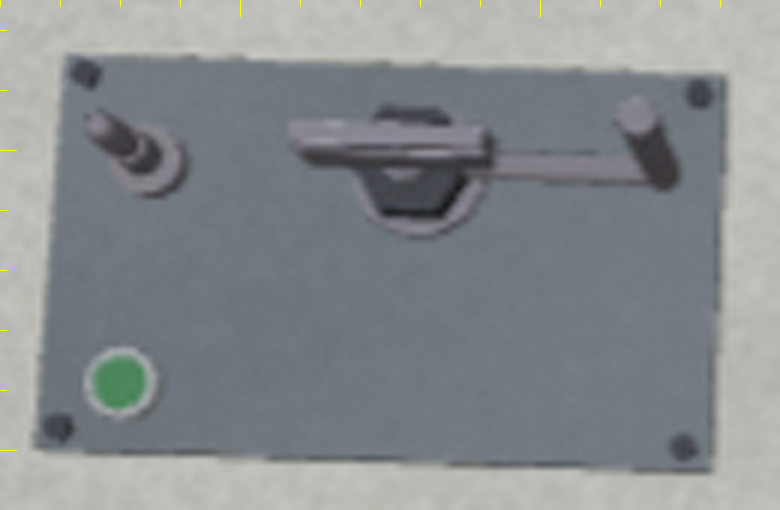

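View pics/t_key.png

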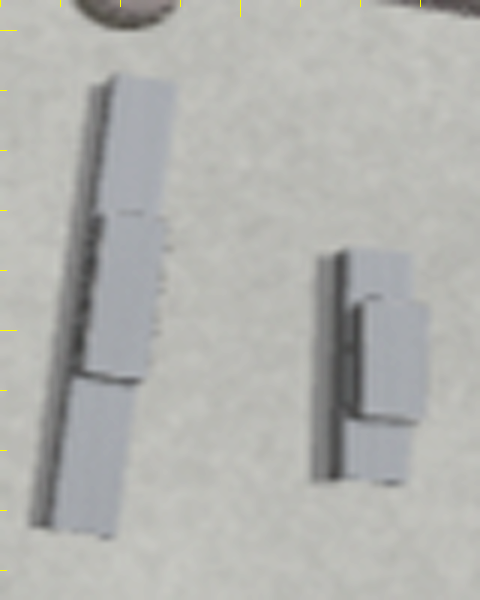

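View pics/s_unit.png

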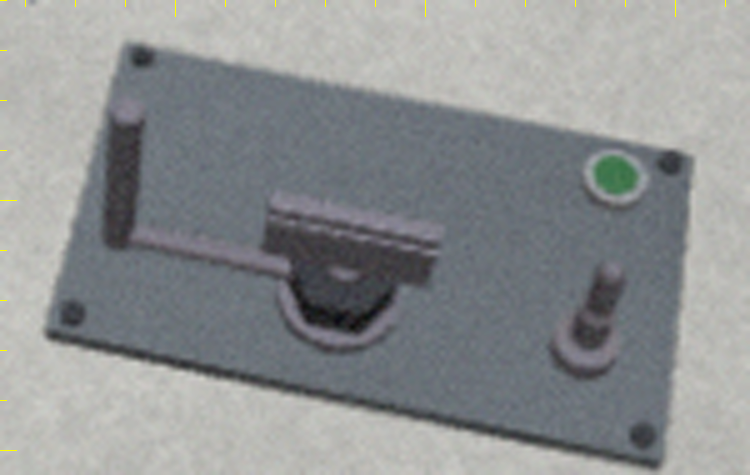

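View pics/s_key.png

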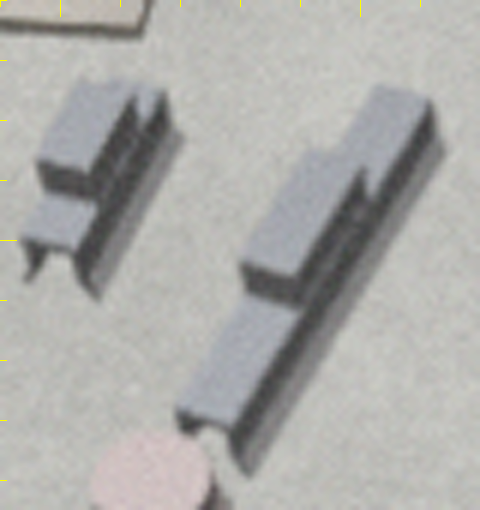

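Run:
```python
from h import *
import pickle
D=pickle.load(open("d0.pkl","rb"));T=cam(D["top"]);S=cam(D["scene"])
tu=lambda x,y:(110+(x-2.5)/6,125+(y-2.5)/6)
tk=lambda x,y:(310+(x-2.5)/6,145+(y-2.5)/6)
su=lambda x,y:(265+(x-2)/5,210+(y-2)/5)
sk=lambda x,y:(140+(x-2.5)/6,160+(y-2.5)/6)
np.set_printoptions(precision=1,suppress=True)
def both(n,t,s,z):
    print(n,"top",onz(T,t,z)[:2],"scene",onz(S,s,z)[:2],"tri",*tri([T,S],[t,s]))
both("pin",tu(99,122),su(609,270),88)
both("handle",tu(636,112),su(127,112),135)
both("handlebase?",tu(664,182),su(116,240),25)
both("tongue +y end",tu(290,128),su(441,233),88)
both("tongue -y end",tu(488,135),su(270,202),88)
for n,t,s in [("+x+y",(66,55),(660,462)),("+x-y",(726,77),(48,330)),("-x-y",(712,472),(127,43)),("-x+y",(36,450),(692,156))]:
    both("plate"+n,tu(*t),su(*s),12)
both("bolt +x+y",tu(86,73),su(642,435),12)
both("bolt +x-y",tu(699,94),su(72,313),12)
both("bolt -x-y",tu(683,447),su(142,56),12)
both("bolt -x+y",tu(58,428),su(670,162),12)
print("key")
for t in [(102,212),(167,216),(142,381),(84,374)]: print("block top",onz(T,tk(*t),62))
for s in [(313,150),(368,165),(297,275),(242,262)]: print("block top s",onz(S,sk(*s),62))
for t in [(112,75),(177,80),(114,538),(52,530)]: print("chan top",onz(T,tk(*t),36))
for s in [(378,86),(434,100),(233,424),(178,412)]: print("chan top s",onz(S,sk(*s),36))
```

```text
pin top [623.3 255.7] scene [622.5 252.8] tri [623.1 253.8  89.6] [1.28551461073396, 1.285514610733821]
handle top [619.6  26.5] scene [619.2  24.7] tri [619.6  25.6 135.9] [0.8243163582763732, 0.824316358276382]
handlebase? top [615.   26.3] scene [618.1  23.9] tri [615.9  25.1  22.1] [1.5191468976145863, 1.5191468976145819]
tongue +y end top [622. 176.] scene [619.8 174.7] tri [621.5 174.9  90.6] [0.4305477379361988, 0.4305477379362401]
tongue -y end top [620.3  93.5] scene [621.   94.9] tri [620.5  94.2  87. ] [0.6054266950667094, 0.6054266950666808]
plate+x+y top [671.7 299. ] scene [672.7 296.7] tri [672.  298.   11.5] [1.1813960885134702, 1.1813960885134427]
plate+x-y top [666.3   1.1] scene [667.7   1.2] tri [666.8   1.1  10.4] [0.08827678330159118, 0.0882767833016306]
plate-x-y top [487.7   2.8] scene [489.1   3.8] tri [487.8   3.3  10.1] [0.3275660880090517, 0.3275660880090821]
plate-x+y top [492.7 301.7] scene [493.7 300.8] tri [492.9 301.5  11.2] [0.5094700079167287, 0.5094700079166617]
bolt +x+y top [663.6 289.5] scene [660.3 287.2] tri [662.5 287.2  16.4] [0.750997820295
[... 202 characters left out ...]
  16.1] [1.0200122852217453, 1.020012285221712]
bolt -x+y top [502.6 292.6] scene [500.  289.8] tri [502.4 290.2  15.9] [1.0071521857448713, 1.0071521857448802]
key
block top [ 546.7 -249.    62. ]
block top [ 545.4 -276.4   62. ]
block top [ 475.5 -265.4   62. ]
block top [ 478.  -241.2   62. ]
block top s [ 477.6 -266.7   62. ]
block top s [ 480.3 -240.1   62. ]
block top s [ 546.5 -250.5   62. ]
block top s [ 545.2 -276.    62. ]
chan top [ 611.2 -258.1   36. ]
chan top [ 609.4 -286.3   36. ]
chan top [ 410.3 -257.8   36. ]
chan top [ 413.3 -231.5   36. ]
chan top s [ 412.7 -260.2   36. ]
chan top s [ 415.  -232.2   36. ]
chan top s [ 610.3 -260.6   36. ]
chan top s [ 610.  -285.6   36. ]
```

Run:
```python
from h import *
from bench import robot
import pickle
np.set_printoptions(precision=2,suppress=True)
D=pickle.load(open("d0.pkl","rb"));T=cam(D["top"]);S=cam(D["scene"])
print("bottle",tri([T,S],[(307,73),(174,282)])[0],"white",tri([T,S],[(335,132),(166,240)])[0])
for y in (-0.138,3.0036): print("pick",y,robot.inverse_kinematics([511.5,-258.5,30],[np.pi,0,y]))
for y in (1.553,-1.588): print("place",y,robot.inverse_kinematics([621.8,179.7,88],[np.pi,0,y]))
for a in (0,.7,1.4):
  for y in (1.553,-1.588):
    L=-np.pi/2-.0175-a
    p=np.array([621,134.5])+110*np.array([np.cos(L),np.sin(L)])
    print("h",a,y-a,p,robot.inverse_kinematics([p[0],p[1],98],[np.pi,0,y-a]))
```

```text
bottle [ 799.91 -190.43  127.95] white [ 668.26 -267.83   72.51]
pick -0.138 [-0.66  0.49  1.7  -0.    0.95  1.05]
pick 3.0036 [-0.66  0.49  1.7   0.    0.95 -2.1 ]
place 1.553 [ 0.11  0.53  1.45 -0.    1.16  0.13]
place -1.588 [ 0.11  0.53  1.45 -0.    1.16 -3.02]
h 0 1.553 [619.08  24.52] [-0.14  0.48  1.52 -0.    1.14 -0.12]
h 0 -1.588 [619.08  24.52] [-0.14  0.48  1.52 -0.    1.14  3.02]
h 0.7 0.853 [548.67  51.62] [-0.11  0.37  1.69 -0.    1.08  0.61]
h 0.7 -2.2880000000000003 [548.67  51.62] [-0.11  0.37  1.69  0.    1.08 -2.53]
h 1.4 0.15300000000000002 [512.29 117.7 ] [ 0.01  0.33  1.76 -0.    1.05  1.43]
h 1.4 -2.988 [512.29 117.7 ] [ 0.01  0.33  1.76  0.    1.05 -1.71]
```

Run:
```python
from h import *
from bench import robot
np.set_printoptions(precision=2,suppress=True)
O=[np.pi,0,-0.138]
robot.move_gripper(0.6)
robot.move_ptp([511.5,-258.5,130],O)
print(robot.current_t(),robot.current_tcp_pos())
print(robot.move_linear([511.5,-258.5,31],O,speed=80,f_stop=8))
robot.move_gripper(0.0)
print(robot.current_t(),robot.current_tcp_pos(),robot.current_gripper_width()*93,robot.current_contact_force())
robot.move_linear([511.5,-258.5,80],O,speed=80)
print(robot.current_t(),robot.current_gripper_width()*93,robot.current_contact_force(),robot.current_ft_torque())
for n in ("scene","top"):
    d=robot.get_image(n); cv2.imwrite(f"pics/{n}1.png",d["img"])
```

```text
3.875 [ 511.89 -257.72  130.13]
False
5.8167 [ 511.78 -259.16   31.34] 27.885543900226725 [-0.61 -3.19  2.09]
6.5833 27.905113288540758 [ 0.49 -0.38 -4.06] [-0.01  0.16 -0.02]
```

View pics/scene1.png

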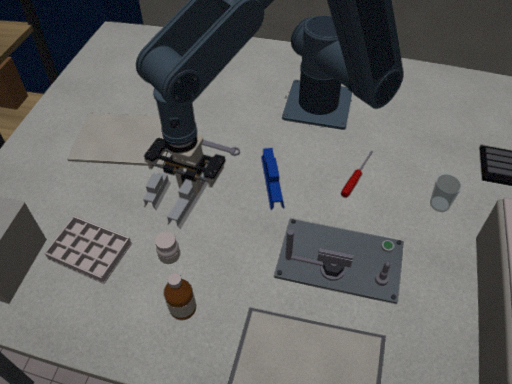

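View pics/top1.png

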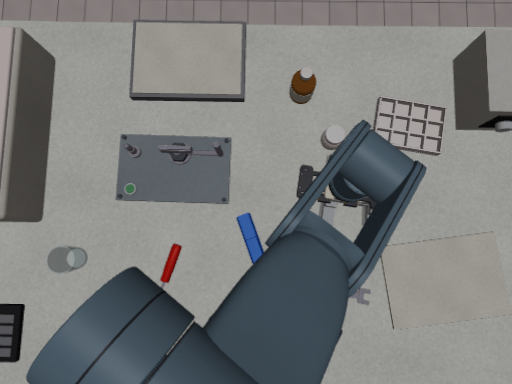

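Run:
```python
from h import *
from bench import robot
np.set_printoptions(precision=2,suppress=True)
robot.move_linear([511.5,-258.5,200],None,speed=150)
O=[np.pi,0,1.553]
robot.move_ptp([621.8,179.7,200],O)
robot.move_linear([621.8,179.7,135],O,speed=100)
print(robot.current_t(),robot.current_tcp_pos(),robot.current_eef_rot(),robot.current_gripper_width()*93,robot.current_contact_force(),robot.current_ft_torque())
d=robot.get_image("scene"); cv2.imwrite("pics/scene2.png",d["img"]);crop(d["img"],255,160,425,305,4,"pics/s2.png")
d=robot.get_image("top"); crop(d["img"],90,115,250,225,5,"pics/t2.png")
```

```text
10.0917 [622.37 179.62 135.62] [ 3.14 -0.    1.55] 27.8554619302681 [ 1.11  0.1  -3.07] [-0.1   0.03 -0.02]
```

View pics/s2.png

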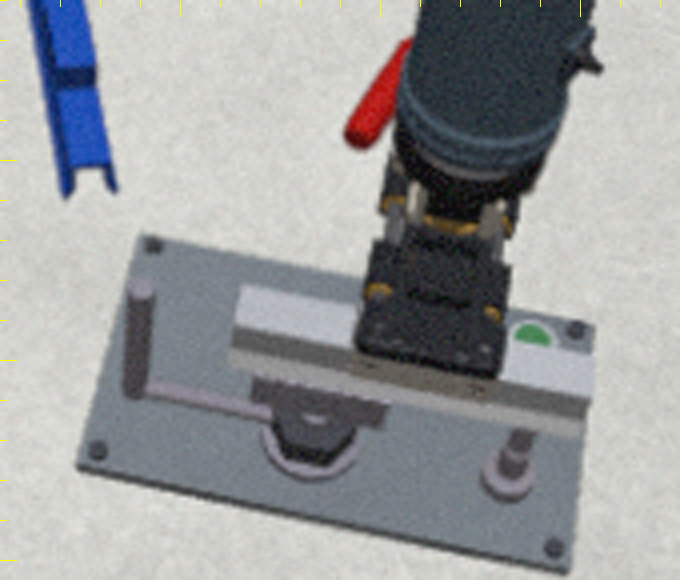

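View pics/t2.png

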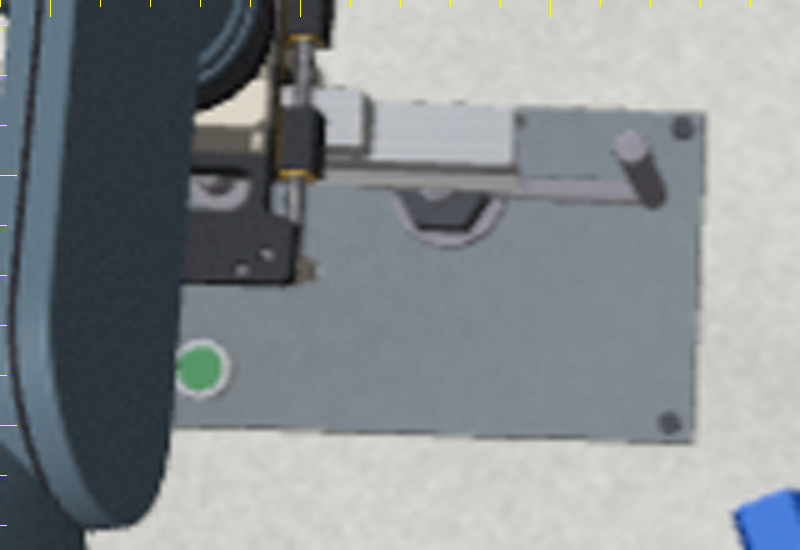

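Run:
```python
from h import *
import pickle
np.set_printoptions(precision=1,suppress=True)
D=pickle.load(open("d0.pkl","rb"));T=cam(D["top"]);S=cam(D["scene"])
for t in [(516,107),(514,165),(370,103),(368,160)]: print(onz(T,(90+(t[0]-2)/5,115+(t[1]-2)/5),140.6))
for s in [(243,285),(233,329),(596,350),(588,398)]: print(onz(S,(255+(s[0]-1.5)/4,160+(s[1]-1.5)/4),140.6))
```

```text
[635.   80.4 140.6]
[606.9  80.3 140.6]
[635.8 149.7 140.6]
[608.2 149.4 140.6]
[606.9  80.4 140.6]
[637.7  80.  140.6]
[605.9 279.5 140.6]
[638.6 277.  140.6]
```

Run:
```python
from h import *
from bench import robot
np.set_printoptions(precision=2,suppress=True)
O=[np.pi,0,1.553]
def st(): print(round(robot.current_t(),2),robot.current_tcp_pos(),robot.current_contact_force(),robot.current_ft_torque(),robot.current_gripper_width()*93)
for z in (112,100,89,86):
    r=robot.move_linear([621.8,179.7,z],O,speed=40,f_stop=12); print(z,r); st()
    if r: break
d=robot.get_image("scene"); crop(d["img"],255,160,425,305,4,"pics/s3.png")
```

```text
112 False
10.92 [621.86 179.7  111.95] [ 0.07  0.18 -3.46] [-0.07  0.07 -0.04] 27.915155574791246
100 False
11.37 [621.5  179.67  99.54] [-0.03 -0.46 -3.74] [-0.08  0.04 -0.04] 28.066774304600802
89 True
11.7 [622.23 179.74  89.2 ] [0.4  0.32 4.23] [-0.05  0.14  0.05] 27.758824455950652
```

View pics/s3.png

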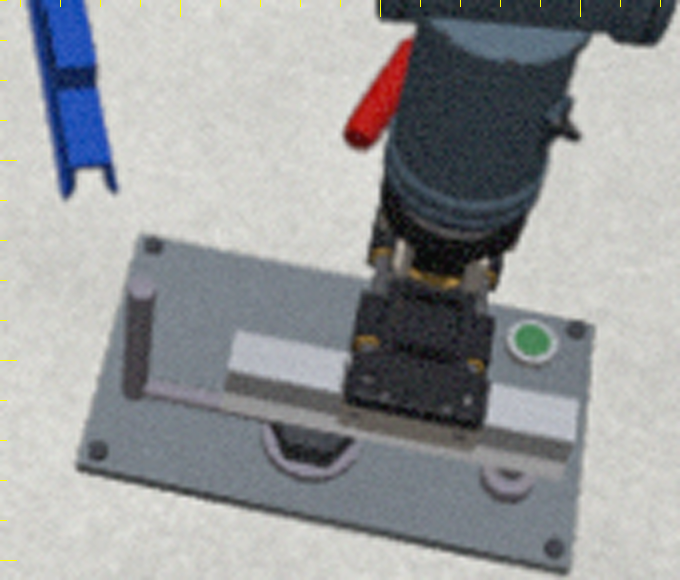

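Run:
```python
from h import *
from bench import robot
import pickle
np.set_printoptions(precision=2,suppress=True)
O=[np.pi,0,1.553]
robot.move_gripper(0.6)
print(robot.current_contact_force())
robot.move_linear([621.8,179.7,175],O,speed=120)
robot.move_linear([619.3,25.2,175],O,speed=150)
robot.move_gripper(0.33)
print(robot.current_t(),robot.current_tcp_pos(),robot.current_contact_force(),robot.current_gripper_width()*93)
D={n:robot.get_image(n) for n in("scene","top")}; pickle.dump(D,open("d4.pkl","wb"))
crop(D["scene"]["img"],255,160,425,305,4,"pics/s4.png")
crop(D["top"]["img"],90,115,250,225,5,"pics/t4.png")
```

```text
[ 0.08  0.79 -0.54]
15.1083 [619.3   25.22 175.  ] [ 0.4  -0.15 -0.28] 30.452982801234175
```

View pics/s4.png

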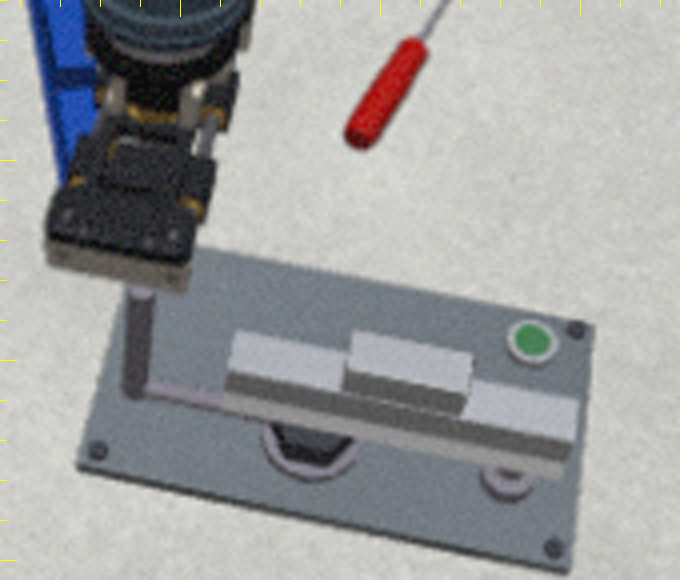

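View pics/t4.png

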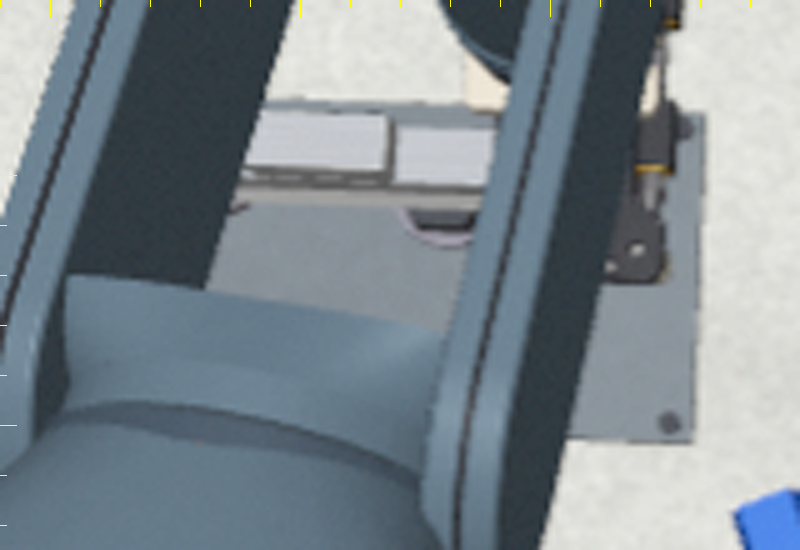

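Run:
```python
from h import *
import pickle
np.set_printoptions(precision=1,suppress=True)
D=pickle.load(open("d4.pkl","rb"));T=cam(D["top"]);S=cam(D["scene"])
s=lambda x,y:(255+(x-1.5)/4,160+(y-1.5)/4)
t=lambda x,y:(90+(x-2)/5,115+(y-2)/5)
print(tri([T,S],[t(388,115),s(346,366)]),tri([T,S],[t(386,172),s(357,332)]))
for P in [(607.8,80,94),(635.8,80,94),(607.8,280,94),(635.8,280,94),(607.8,145,120),(635.8,145,120),(607.8,215,120),(635.8,215,120)]:
    p=proj(S,P); print(P,(p-[255,160])*4+1.5, (proj(T,P)-[90,115])*5+2)
```

```text
(array([635. , 145.3, 121.9]), [0.1397626919809338, 0.13976269198091706]) (array([607.8, 147.4, 117. ]), [1.0085858615327326, 1.0085858615327556])
(607.8, 80, 94) [235.4 332.5] [530.7 184.8]
(635.8, 80, 94) [227.1 371.9] [532.7 129.6]
(607.8, 280, 94) [578.3 397.9] [127.5 178.5]
(635.8, 280, 94) [575.1 439.1] [130.9 123.3]
(607.8, 145, 120) [351.7 328.5] [387.4 170.9]
(635.8, 145, 120) [345.  368.9] [390.  114.3]
(607.8, 215, 120) [474.2 351.7] [242.5 168.6]
(635.8, 215, 120) [469.4 392.7] [245.5 112. ]
```

Run:
```python
from h import *
from bench import robot
import pickle
np.set_printoptions(precision=2,suppress=True)
def pose(a,z=98):
    L=-np.pi/2-.0175-a; return [621+110*np.cos(L),134.5+110*np.sin(L),z],[np.pi,0,1.553-a]
def st(m): print(m,round(robot.current_t(),2),robot.current_tcp_pos(),robot.current_contact_force(),robot.current_ft_torque())
p,O=pose(0)
r=robot.move_linear(p,O,speed=80,f_stop=8); st(("down",r))
if not r:
    for a in np.arange(0.15,1.21,0.15):
        p,O=pose(a); r=robot.move_linear(p,O,speed=60,f_stop=15); st((round(a,2),r))
        if r: break
D={n:robot.get_image(n) for n in("scene","top")}; pickle.dump(D,open("d5.pkl","wb"))
crop(D["scene"]["img"],255,160,425,305,4,"pics/s5.png")
crop(D["top"]["img"],90,115,250,225,5,"pics/t5.png")
```

```text
('down', False) 16.32 [619.56  24.45  98.63] [-0.47  0.07  0.31] [-0.08  0.07 -0.  ]
(np.float64(0.15), False) 16.75 [603.04  26.03  98.68] [0.13 0.33 0.24] [-0.04  0.09 -0.03]
(np.float64(0.3), False) 17.18 [587.11  29.87  98.28] [ 1.97 -0.86  0.51] [-0.13 -0.07 -0.01]
(np.float64(0.45), False) 17.6 [571.64  36.3   98.07] [ 0.89 -0.32  0.86] [-0.13 -0.04  0.04]
(np.float64(0.6), False) 18.02 [557.28  44.9   97.9 ] [-0.39 -0.54  0.08] [-0.08  0.07 -0.06]
(np.float64(0.75), False) 18.45 [544.53  55.44  97.87] [-0.32  0.42 -0.26] [-0.08  0.1  -0.02]
(np.float64(0.9), False) 18.88 [533.59  67.7   97.9 ] [-0.25  0.51  0.75] [-0.05  0.15  0.07]
(np.float64(1.05), False) 19.3 [524.64  81.46  97.97] [-0.15 -1.54 -0.46] [-0.1   0.15  0.02]
(np.float64(1.2), False) 19.73 [517.82  96.44  97.99] [ 0.13  0.72 -0.04] [-0.02  0.1  -0.  ]
```

View pics/s5.png

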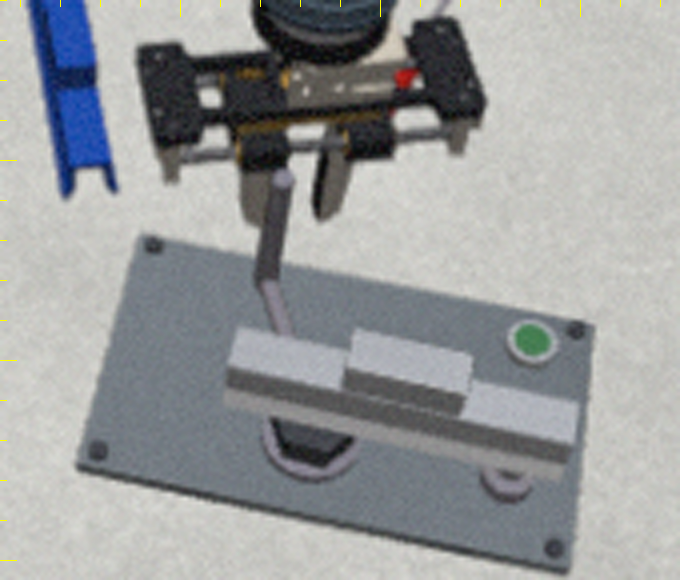

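Run:
```python
from h import *
from bench import robot
import pickle
np.set_printoptions(precision=2,suppress=True)
def pose(a,z=98):
    L=-np.pi/2-.0175-a; return [621+110*np.cos(L),134.5+110*np.sin(L),z],[np.pi,0,1.553-a]
def st(m): print(m,round(robot.current_t(),2),robot.current_tcp_pos(),robot.current_contact_force(),robot.current_ft_torque())
for a in np.arange(1.26,1.68,0.06):
    p,O=pose(a); r=robot.move_linear(p,O,speed=40,f_stop=14); st((round(a,2),r))
    if r: break
D={n:robot.get_image(n) for n in("scene","top")}; pickle.dump(D,open("d6.pkl","wb"))
crop(D["scene"]["img"],255,160,425,305,4,"pics/s6.png")
```

```text
(np.float64(1.26), False) 20.14 [515.81 102.48  97.99] [ 0.35 -1.16 -0.92] [-0.26  0.01  0.  ]
(np.float64(1.32), False) 20.46 [513.97 109.02  98.01] [ 0.66 -1.43  0.1 ] [-0.25  0.12  0.05]
(np.float64(1.38), False) 20.77 [512.6  115.56  98.01] [ 0.4  -2.08 -0.16] [-0.21  0.08  0.02]
(np.float64(1.44), False) 21.09 [511.65 122.12  97.99] [ 0.46 -0.89 -0.02] [-0.12  0.1  -0.04]
(np.float64(1.5), False) 21.41 [511.34 127.36  97.97] [ 0.56 -6.46 -0.76] [-1.03  0.02  0.02]
(np.float64(1.56), True) 21.62 [511.9  127.49  97.71] [ 1.28 -9.11  1.9 ] [-1.3   0.01  0.04]
```

View pics/s6.png

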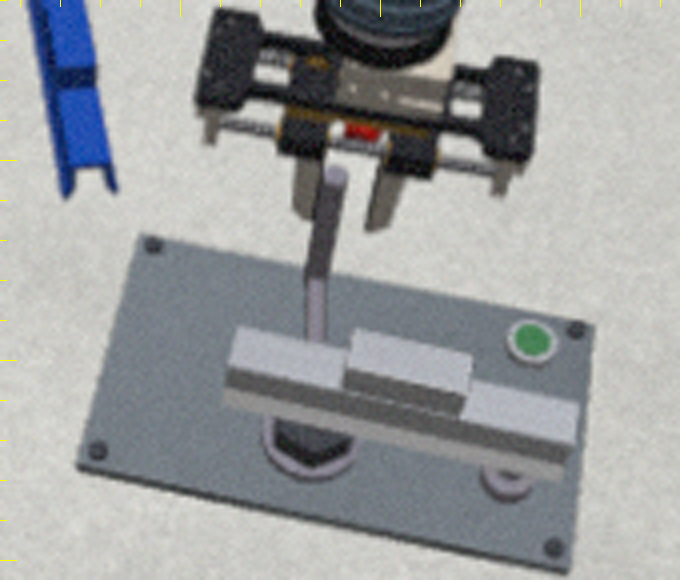

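Run:
```python
from h import *
from bench import robot
import pickle
np.set_printoptions(precision=2,suppress=True)
D=pickle.load(open("d6.pkl","rb"));S=cam(D["scene"])
P=onz(S,(255+(337-1.5)/4,160+(174-1.5)/4),135); d=P[:2]-[621,134.5]
print(P,np.hypot(*d), np.arctan2(-d[0],-d[1])-.0175)
def pose(a,z=98):
    L=-np.pi/2-.0175-a; return [621+110*np.cos(L),134.5+110*np.sin(L),z],[np.pi,0,1.553-a]
def st(m): print(m,round(robot.current_t(),2),robot.current_tcp_pos(),robot.current_contact_force(),robot.current_ft_torque())
p,O=pose(1.6); r=robot.move_linear(p,O,speed=30,f_stop=9); st(r)
D=robot.get_image("scene"); S=cam(D);pickle.dump(D,open("d7.pkl","wb"));crop(D["img"],255,160,425,305,4,"pics/s7.png")
# back off, lift clear
p,O=pose(1.43); robot.move_linear(p,O,speed=60); st("back")
p,O=pose(1.43,185); robot.move_linear(p,O,speed=120); st("up")
robot.move_j([-0.9,0.1,1.5,0,1.4,0.5]); st("away")
D={n:robot.get_image(n) for n in("scene","top")}; pickle.dump(D,open("d8.pkl","wb"))
crop(D["scene"]["img"],255,160,425,305,4,"pics/s8.png")
crop(D["top"]["img"],90,115,250,225,5,"pics/t8.png")
```

```text
[510.26 121.31 135.  ] 111.52021600014292 1.4347727067203924
True 21.94 [512.16 127.02  97.67] [ 1.02 -5.09  3.75] [-0.93 -0.01  0.02]
back 22.27 [511.8  120.91  98.07] [-0.33 -0.48 -0.25] [0.02 0.14 0.01]
up 23.14 [511.26 121.09 184.27] [-0.38  0.35  0.04] [ 0.    0.11 -0.05]
away 24.93 [ 416.08 -344.75  317.23] [0.24 0.02 0.39] [0.06 0.23 0.04]
```

View pics/s8.png

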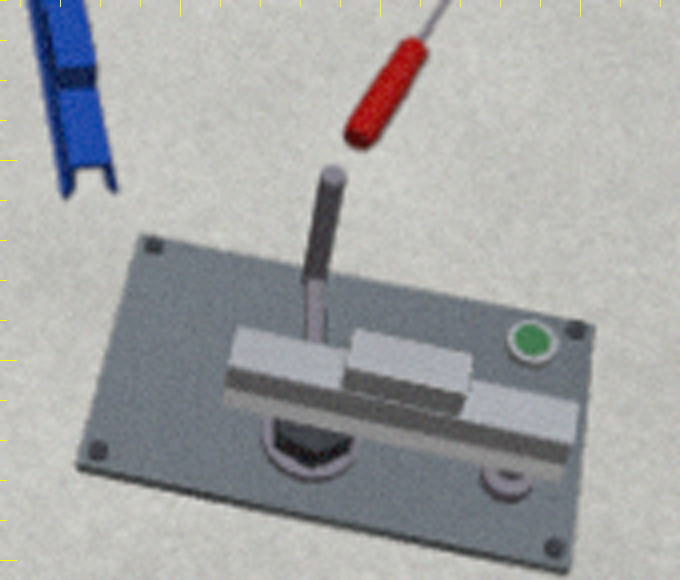

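View pics/t8.png

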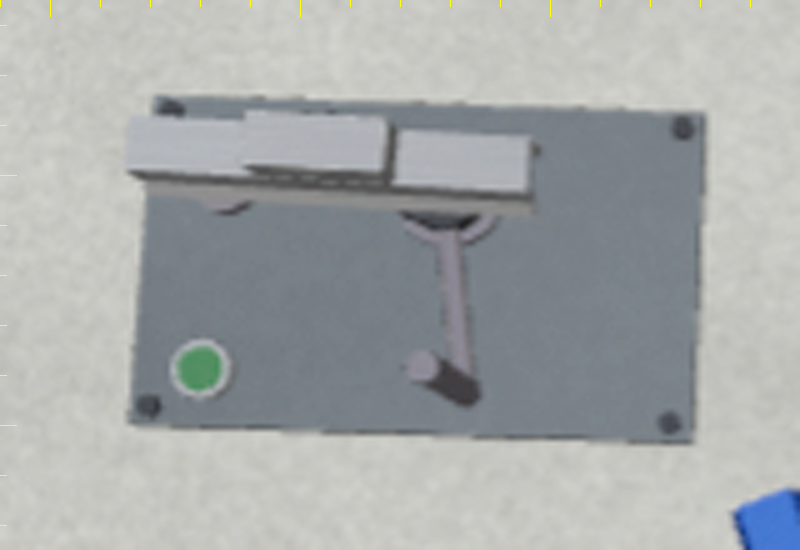

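Run:
```python
from h import *
import pickle
np.set_printoptions(precision=2,suppress=True)
D8=pickle.load(open("d8.pkl","rb"));D7=pickle.load(open("d7.pkl","rb"));D6=pickle.load(open("d6.pkl","rb"))["scene"]
S=cam(D7);T=cam(D8["top"])
ims=[cv2.resize(d["img"][195:250,315:355],None,fx=7,fy=7,interpolation=cv2.INTER_CUBIC) for d in (D6,D7,D8["scene"])]
o=cv2.convertScaleAbs(np.hstack(ims),alpha=1.5);cv2.imwrite("pics/cmp.png",o[:,:840])
P=tri([T,S],[(90+(421-2)/5,115+(366-2)/5),(255+(333-1.5)/4,160+(175-1.5)/4)]);d=P[0][:2]-[621,134.5]
print(P,np.hypot(*d),np.arctan2(-d[0],-d[1])-.0175)
```

```text
(array([511.47, 120.18, 135.39]), [1.1415579241538565, 1.141557924153909]) 110.46135301058624 1.4233192784374895
```

View pics/cmp.png

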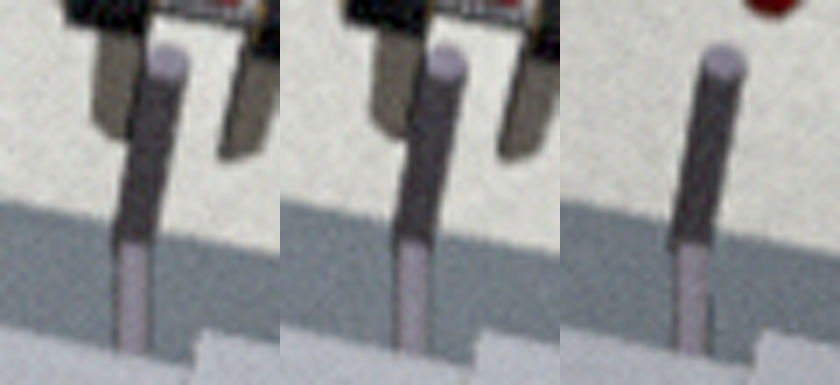

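Run:
```python
from bench import robot
robot.sleep(0.3); print(robot.current_joint_vel(), robot.current_contact_force()); robot.hand_in(); print(robot.current_t())
```

```text
[-6.11118011e-03  4.98797129e-05 -2.11437474e-03 -2.38160874e-03
 -8.89568769e-04 -7.01770276e-04] [ 0.17166926 -0.25701365 -0.41708861]
the job is handed in; nothing more can be done
the job is handed in; nothing more can be done
```

The key is on the screw's tongue and the anchor pin, the locknut lever is against its stop, and the job is handed in. The robot clock stood at about 25 s and the arm was clear of everything.

**Key:** I lowered the long key until it stopped at a tool height of 89.2 mm, against the 89 mm expected for home. After I let go, its edges in both pictures matched the home position to about 2 mm at both ends. It was still in place after the swing.

**Lever:** I swung the lever clockwise by its handle with the jaws loosely around it. It came up hard at the stop, with over 10 N pushing and no further movement. In the last pictures, taken with the arm away, the lever stood at about 1.42 rad. That fits 1.31 rad plus about 0.1 rad of screw play.

**Uncertain points:**
- The handle sprang back about 1 mm when I released it, which I took to be elastic.
- The key hides the tongue, so I inferred the screw's own angle from the lever rather than seeing it.

No check failed.

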